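Snap the topping tub's lid shut all round

TASK

The lid of the rectangular topping tub is on but its four rim sections, one on each side, still stand up. Press them down one at a time with the fingertips until every section clicks shut and lies flush. Only press: do not lift, tip or shove the tub, leave the things around it where they are, and finish with the hand clear.

Things in the scene. Friction and masses are not known exactly. Their poses are not given: they have to be found in the camera images.
- tub: White rectangular tub with blue snap lid, loose, about 1 kg. Origin: centre of underside; z up, x across (150 mm), y along (200 mm); its -x side faces roughly the robot. White part 70 mm high. Lid 6 mm thick, top at z = 76: fixed middle panel (73 x 123) and 39 mm square corners; between the corners four hinged rim sections, outer edges up until pressed, flush at z = 76 when shut.
- press_far (a point): Where to press straight down: on top of the rim section on the long side of the tub at its +x, midway along it, 28 mm outward from its hinge line, which lies at x = +37, y = 0, z = 73 mm in the tub's frame. Section: 120 mm long, 40 mm deep, 6 mm thick. Open, this point is about 84 mm and the outer edge 88 mm above the worktop; shut, 76 mm.
- snap_far (a joint): Hinge angle of the rim section on the long side of the tub at its +x: 0 = standing open (0.30 rad up), 0.30 = fully shut and flush. An over-centre snap: it resists with 5 to 10 N at first, less as it goes down; past about 0.13 to 0.16 it snaps shut by itself and stays, released earlier it springs back open.
- press_left (a point): Where to press straight down: on top of the rim section on the short end of the tub at its +y, midway along it, 28 mm outward from its hinge line, which lies at x = 0, y = +62, z = 73 mm in the tub's frame. Section: 70 mm long, 40 mm deep, 6 mm thick. Open, this point is about 84 mm and the outer edge 88 mm above the worktop; shut, 76 mm.
- snap_left (a joint): Hinge angle of the rim section on the short end of the tub at its +y: 0 = standing open (0.30 rad up), 0.30 = fully shut and flush. An over-centre snap: it resists with 5 to 10 N at first, less as it goes down; past about 0.13 to 0.16 it snaps shut by itself and stays, released earlier it springs back open.
- press_near (a point): Where to press straight down: on top of the rim section on the long side of the tub at its -x, midway along it, 28 mm outward from its hinge line, which lies at x = -37, y = 0, z = 73 mm in the tub's frame. Section: 120 mm long, 40 mm deep, 6 mm thick. Open, this point is about 84 mm and the outer edge 88 mm above the worktop; shut, 76 mm.
- snap_near (a joint): Hinge angle of the rim section on the long side of the tub at its -x: 0 = standing open (0.30 rad up), 0.30 = fully shut and flush. An over-centre snap: it resists with 5 to 10 N at first, less as it goes down; past about 0.13 to 0.16 it snaps shut by itself and stays, released earlier it springs back open.
- press_right (a point): Where to press straight down: on top of the rim section on the short end of the tub at its -y, midway along it, 28 mm outward from its hinge line, which lies at x = 0, y = -62, z = 73 mm in the tub's frame. Section: 70 mm long, 40 mm deep, 6 mm thick. Open, this point is about 84 mm and the outer edge 88 mm above the worktop; shut, 76 mm.
- snap_right (a joint): Hinge angle of the rim section on the short end of the tub at its -y: 0 = standing open (0.30 rad up), 0.30 = fully shut and flush. An over-centre snap: it resists with 5 to 10 N at first, less as it goes down; past about 0.13 to 0.16 it snaps shut by itself and stays, released earlier it springs back open.
- jar: Closed amber jar, black cap, 60 mm across, 95 mm high. Bystander, to be left alone. Origin on its underside, at the centre.
- shaker: Steel shaker, 42 mm across, 87 mm high. Bystander, to be left alone. Origin on its underside, at the centre.
- dish: Small white dish, 80 mm across, 35 mm high. Bystander, to be left alone. Origin on its underside, at the centre.
- round_tub: Small round tub with a blue lid already on, 94 mm across, 58 mm high. Bystander, to be left alone. Origin on its underside, at the centre.
- spoon: Steel spoon lying flat, 170 mm long. Bystander, to be left alone. Origin on its underside, near its middle.
- spatula: Spatula lying flat, 260 mm long. Bystander, to be left alone. Origin on its underside, near its middle.
- mug: White mug, 80 mm across, 90 mm high. Bystander, to be left alone. Origin on its underside, at the centre.

How it is judged:
On the way, in this order (a step that is already met when the one before it is completed fails the run):
1. 1 of the four rim sections is shut (pressed one at a time, any order) (value of joint any of snap_far, snap_left, snap_near, snap_right above 0.26 rad), for 0.1 s.
2. 2 of the four rim sections are shut (pressed one at a time, any order) ((value of joint each of snap_far, snap_left above 0.26 rad or value of joint each of snap_far, snap_near above 0.26 rad or value of joint each of snap_far, snap_right above 0.26 rad or value of joint each of snap_left, snap_near above 0.26 rad or value of joint each of snap_left, snap_right above 0.26 rad or value of joint each of snap_near, snap_right above 0.26 rad)), for 0.1 s.
3. 3 of the four rim sections are shut (pressed one at a time, any order) ((value of joint each of snap_far, snap_left, snap_near above 0.26 rad or value of joint each of snap_far, snap_left, snap_right above 0.26 rad or value of joint each of snap_far, snap_near, snap_right above 0.26 rad or value of joint each of snap_left, snap_near, snap_right above 0.26 rad)), for 0.1 s.
4. all four sections are shut (value of joint each of snap_far, snap_left, snap_near, snap_right above 0.26 rad), for 0.1 s.
At the end, for the whole second after the job is handed in: All four rim sections shut (each hinge above 0.26 of 0.30 rad), the tub at rest, standing flat on the worktop, within 40 mm of where it stood (all of step 4 and angle between tub's own z axis and vertical below 0.05 rad and height (world z) of tub below 0.006 m and linear speed of tub below 0.02 m/s and distance of tub from where it was at the start of the episode below 0.04 m); the robot touches nothing.
It fails at once if the tub is lifted (10 mm) or tipped (0.15 rad) (height (world z) of tub above 0.01 m or angle between tub's own z axis and vertical above 0.15 rad).
It fails at once if the tub is shoved more than 40 mm (distance of tub from where it was at the start of the episode above 0.04 m).
It fails at once if a bystander is moved or lifted more than 30 mm, or knocked over (distance of any of jar, shaker, dish, round_tub, spoon, spatula, mug from where it was at the start of the episode above 0.03 m or angle between any of jar, shaker, dish, round_tub, mug's own z axis and vertical above 0.5 rad).
It also fails if it takes over 45 s, if anything falls off the work surface, if the arm or the gripper's body presses on something with over 40 N, if the wrist force passes 120 N, or if a joint passes its speed limit or range.

ROBOT

A 6-joint arm with a two-finger parallel gripper is mounted at the origin on the work surface. World frame = base frame: x ahead of the robot, y to its left, z up, the work surface at z = 0. Lengths are in m, angles in rad, forces in N, time in s.
With the tool pointing down it reaches from about 0.225 to 0.875 m from the base axis. Payload 3.4 kg.
Tool frame: the origin (TCP) lies at the very end of the fingers, on their centre line; the grasp point (between the pads) lies 19 mm behind it; z points along the fingers, y is the direction in which the jaws open and shut (so a half turn about z gives the same grasp; the last joint's range is limited). The gripper opens to 85 mm and grips with 20 to 120 N. Pads are 22 mm wide; open, the fingers measure 114 mm over their backs; the gripper's body (76 mm by 85 mm) begins 54 mm behind the grasp point. The pads swing forward as they close: fully open they stand 13 mm farther back than shut.
Start: joints at [1.009, 0.276, 1.505, -0, 1.361, -0.121], TCP at [0.245, 0.52, 0.231] pointing down, gripper open.
Joint ranges: [-2.89, 2.89], [-0.75, 2.08], [0.22, 2.7], [-1.18, 4.32], [0.11, 2.71], [-2.7, 2.7]. Speed limits (rad/s): [2.57, 2.57, 3.14, 3.14, 3.14, 3.14].

INTERFACE

Orientations are given as a unit quaternion [w, x, y, z].
In Python, from rig import telemetry, imaging, manip, finder gives the robot as it stands.
- The arm moves only by the tool arm_command, never from a script. Its argument "steps" is a list of rows, each a list of 3 entries, a list of its own where there are three numbers: the turn, a rotation vector about the world's x, y, z in rad, then the shift along the world's x, y, z in mm, then the closure in counts, from 0 (fully open) to 255 (shut). In form: [[[rx, ry, rz], [dx, dy, dz], grip], ...]. A call has 1 to 20 rows; each row shifts and turns the commanded pose from where the row before left it; what a row does not reach is not made up. A row lasts 1/8 s, in which the tool goes at most 62.5 mm and 10.7 degrees, less where a joint would pass 70% of its speed; a pose out of reach is approached as far as the arm can. A call is refused whole if a number of a shift passes 62.5 or a number of a turn 0.188, either way. A call with a gripper value outside its range is refused whole. The fingers move at their own pace and stop on an object; "newtons" is the grip in N (left out, the last holds). Time passes only in rows, so rows that do not move let the fingers close. It gives the time, the measured TCP pose, the force and the opening at its end, in the units of the state.
- telemetry.get_state(): the state, without advancing time (a new reading comes with each control period).
- imaging.get_image(name): name is "scene" or "side" or "wrist"; returns the picture (384x512x3 uint8, blue, green, red); there is no depth.
- imaging.camera_params(name): a dict with "intrinsics" (3x3 intrinsics, pixels), "R" (3x3) and "t" (3): a world point X has camera coordinates R X + t. Camera axes: x right, y down, z forward; pixel columns grow to the right and rows downward; lengths in m; the calibration is good to about 2 mm. The wrist camera is an equidistant fisheye: a pixel r from the principal point sees the ray r / f radians off the axis. A picture is of the moment at which its call begins: read the wrist's pose just before it. camera_params takes no time and is no camera call; for the wrist camera it gives the pose at the moment of the call.
- manip.sign_off(): hands the job in, once; it reports no verdict.
Trained networks look in the newest picture that a camera, given by its name, has taken for a name from the list of things; names that differ only in an ending like _2 or _b are one class to them, and where a whole thing is asked for, a point or a joint stands for the part that bears it (a point fixed in the world has none). Each returns a list of dicts, best first, with "score" (0 to 1); they miss things now and then, are a little off and sometimes report something else, mostly with a low value. They report only what shows in the picture. A call takes as long as a camera call.
- finder.cut_out(camera, thing): "pixels" (384x512 bool, what is visible of it) and "extent" ([left, top, width, height] in pixels, round what is visible of it).
The state is a dict: "clock": time; "qpos": joint angles; "qd": joint speeds; "effort": joint torques, N m; "position": TCP position; "ee_rot": TCP orientation; "contact_force": force on the tool from outside, world axes, zero at the start; "moment": the same for the moment, N m; "width": finger opening in m.
Only numpy, scipy, OpenCV 4.12 (cv2) and the standard library are available. Lean on these libraries where they do the work, as an engineer would, in place of code of your own. Each camera call takes 0.05 s, during which the arm holds its last target.

## Working session

There is one attempt and no reset: what is moved stays moved. The work goes in short steps, Python scripts to look and compute and a tool call to move; the robot and the scene stay as the last step left them, time stands still between calls to the robot, and variables do not carry over. Pictures are saved under pics/ and viewed, and the job is handed in when it is done.

Besides the shell and the picture viewer there is one more tool, called after "Request:" as name(argument=value, ...), one argument or row to a line, values as JSON. arm_command: Moves the arm, as the interface text tells. Its arguments: {"type":"object","properties":{"steps":{"type":"array"},"newtons":{"type":"number"}},"required":["steps"]}

```bash
ls; mkdir -p pics; python3 - <<'E'
from rig import telemetry, imaging, manip, finder
import cv2, numpy as np
print(telemetry.get_state())
for n in ["scene","side"]:
    im=imaging.get_image(n); cv2.imwrite(f"pics/{n}0.png",im)
    p=imaging.camera_params(n); print(n,p)
    r=finder.cut_out(n,"tub")
    for d in r[:3]: print(d["score"],d["extent"])
    np.save(f"{n}_mask.npy",r[0]["pixels"])
im=imaging.get_image("wrist"); cv2.imwrite("pics/wrist0.png",im)
print(telemetry.get_state()["clock"])
E
```

```text
pics
{'clock': 0.0, 'qpos': array([ 1.00905276e+00,  2.76614724e-01,  1.50616156e+00, -2.43403588e-05,
        1.36067415e+00, -1.20997175e-01]), 'qd': array([-1.49235404e-03, -3.10446931e-05,  1.09426677e-03, -4.05667503e-04,
       -5.30216355e-04,  1.53220923e-03]), 'effort': array([ 2.46424488e-04, -4.16778266e+01, -2.45808005e+01, -2.24409346e-04,
        1.06468305e-02, -6.06002928e-06]), 'position': array([0.24502872, 0.51958948, 0.23041712]), 'ee_rot': array([-2.99759903e-04,  2.18591228e-01,  9.75816075e-01, -8.79276150e-04]), 'contact_force': array([-0.00070983, -0.44372018, -0.41126523]), 'moment': array([-0.02440137,  0.02825557, -0.00851354]), 'width': 0.0855502887146188}
scene {'intrinsics': array([[347.37282047,   0.        , 258.17149975],
       [  0.        , 347.37282047, 190.09352634],
       [  0.        ,   0.        ,   1.        ]]), 'R': array([[ 0.82330363,  0.56728607, -0.01891143],
       [ 0.33651641, -0.51467586, -0.78858447],
       [-0.45708624,  0.64288045, -0.61463558]]), 't': array([-0.47510115, -0.11633814,  1.30552054])}
0.85 [261.4, 152.2, 59.3, 64.1]
side {'intrinsics': array([[362.41147307,   0.        , 253.08323437],
       [  0.        , 362.41147307, 190.72831696],
       [  0.        ,   0.        ,   1.        ]]), 'R': array([[-0.93122112, -0.36443335, -0.00394426],
       [-0.21702589,  0.5631865 , -0.79732097],
       [ 0.2927917 , -0.74162612, -0.60354264]]), 't': array([0.54477774, 0.21583762, 0.8168979 ])}
0.88 [190.8, 205.2, 80.6, 93.3]
0.22 [236.9, 213.8, 26.8, 37.0]
0.25
```

```bash
python3 - <<'E'
import cv2,numpy as np
for n,(x,y,w,h) in {"scene":(210,110,160,120),"side":(150,170,160,140)}.items():
    im=cv2.imread(f"pics/{n}0.png"); c=im[y:y+h,x:x+w]
    cv2.imwrite(f"pics/{n}0c.png",cv2.resize(c,None,fx=4,fy=4,interpolation=cv2.INTER_CUBIC))
E
```

```text
(no output)
```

View pics/scene0.png

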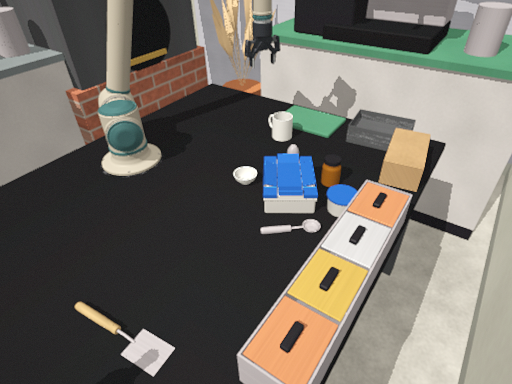

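View pics/side0.png

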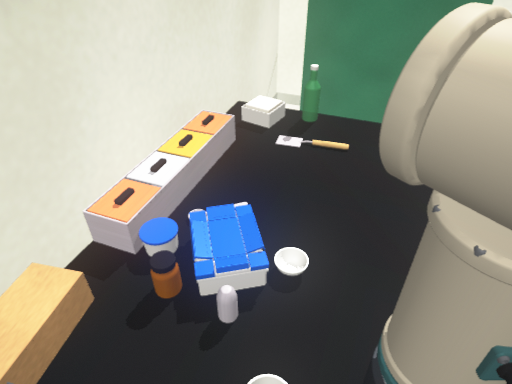

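View pics/wrist0.png

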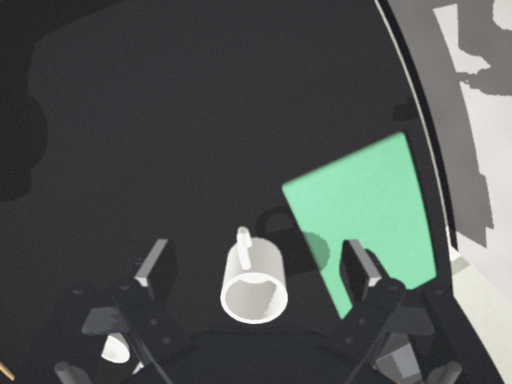

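The scene view shows the blue-lidded tub around (290,183), with the mug, dish, jar and round tub around it. In the side view it is at (230,245), with the shaker at (228,303) next to its +y end. Next I fit the tub pose to both masks.

```bash
cat > fit.py <<'E'
import numpy as np,cv2
from scipy.optimize import minimize
def box(x0,x1,y0,y1,z0,z1): return np.array([[x,y,z] for x in(x0,x1) for y in(y0,y1) for z in(z0,z1)])/1000.
def parts(openf=True):
    P=[box(-75,75,-100,100,70,76),box(-68,68,-93,93,0,70)]
    if openf:
        a=.3
        for ax,s,h,L in((0,1,37,60),(0,-1,37,60),(1,1,62,35),(1,-1,62,35)):
            pts=[]
            for d in(0,40):
                for t in(-3,3):
                    for l in(-L,L):
                        u=h+d*np.cos(a)-t*np.sin(a); z=73+d*np.sin(a)+t*np.cos(a)
                        pts.append([s*u,l,z] if ax==0 else [l,s*u,z])
            P.append(np.array(pts)/1000.)
    return P
def proj(p,X):
    c=X@p["R"].T+p["t"]; q=c@p["intrinsics"].T; return q[:,:2]/q[:,2:]
def place(X,x,y,th):
    c,s=np.cos(th),np.sin(th); return X@np.array([[c,-s,0],[s,c,0],[0,0,1]]).T+[x,y,0]
S=4
def sil(p,v,P):
    m=np.zeros((384*S,512*S),np.uint8)
    for X in P:
        q=(proj(p,place(X,*v))+.5)*S
        cv2.fillConvexPoly(m,cv2.convexHull(np.round(q).astype(np.int32)),1)
    return m>0
def back(p,uv,z):
    d=np.linalg.inv(p["intrinsics"])@[uv[0],uv[1],1]; d=p["R"].T@d; o=-p["R"].T@p["t"]
    return o+d*(z-o[2])/d[2]
E
python3 - <<'E'
from fit import *
from rig import imaging
P=parts(); cams={n:imaging.camera_params(n) for n in("scene","side")}
M={n:cv2.resize(np.load(f"{n}_mask.npy").astype(np.uint8),None,fx=S,fy=S,interpolation=cv2.INTER_NEAREST)>0 for n in cams}
def cost(v,names=("scene","side")):
    return sum(1-(M[n]&sil(cams[n],v,P)).sum()/(M[n]|sil(cams[n],v,P)).sum() for n in names)
ys,xs=np.nonzero(np.load("scene_mask.npy")); c=back(cams["scene"],(xs.mean(),ys.mean()),.05); print(c)
for names in (("scene","side"),("scene",),("side",)):
    best=None
    for th in np.arange(-.9,.91,.15):
        r=minimize(cost,[c[0],c[1],th],args=(names,),method="Nelder-Mead",options=dict(initial_simplex=[[c[0],c[1],th],[c[0]+.02,c[1],th],[c[0],c[1]+.02,th],[c[0],c[1],th+.1]],xatol=1e-4,fatol=1e-5))
        if best is None or r.fun<best.fun: best=r
    print(names,best.x,best.fun)
    if len(names)==2: v=best.x
for n,(x,y,w,h) in {"scene":(210,110,160,120),"side":(150,170,160,140)}.items():
    im=cv2.resize(cv2.imread(f"pics/{n}0.png"),None,fx=S,fy=S,interpolation=cv2.INTER_CUBIC)
    for X in P:
        q=(proj(cams[n],place(X,*v))+.5)*S
        cv2.polylines(im,[cv2.convexHull(np.round(q).astype(np.int32))],True,(0,0,255),1)
    cv2.imwrite(f"pics/{n}_fit.png",im[y*S:(y+h)*S,x*S:(x+w)*S])
from rig import finder
for t,z in(("jar",.05),("shaker",.045),("dish",.02),("round_tub",.03),("mug",.045),("spoon",.003)):
    for n in("scene","side"):
        r=finder.cut_out(n,t)
        if r:
            e=r[0]["extent"]; print(t,n,r[0]["score"],back(cams[n],(e[0]+e[2]/2,e[1]+e[3]/2),z).round(3))
E
```

```text
[0.60774919 0.12646342 0.05      ]
('scene', 'side') [0.59678263 0.13922402 0.5769403 ] 0.11709697707393552
('scene',) [0.59684729 0.13911388 0.57874892] 0.04477835249861073
('side',) [0.59694535 0.14062847 0.56772596] 0.06975913009574142
jar scene 0.81 [0.685 0.263 0.05 ]
jar side 0.66 [0.685 0.27  0.05 ]
shaker scene 0.74 [0.775 0.151 0.045]
shaker side 0.74 [0.53  0.285 0.045]
dish scene 0.56 [0.444 0.128 0.02 ]
dish side 0.86 [0.443 0.11  0.02 ]
round_tub scene 0.79 [0.772 0.171 0.03 ]
round_tub side 0.87 [0.777 0.169 0.03 ]
mug scene 0.81 [0.373 0.449 0.045]
mug side 0.73 [0.402 0.398 0.045]
spoon scene 0.32 [0.491 0.314 0.003]
```

View pics/scene_fit.png

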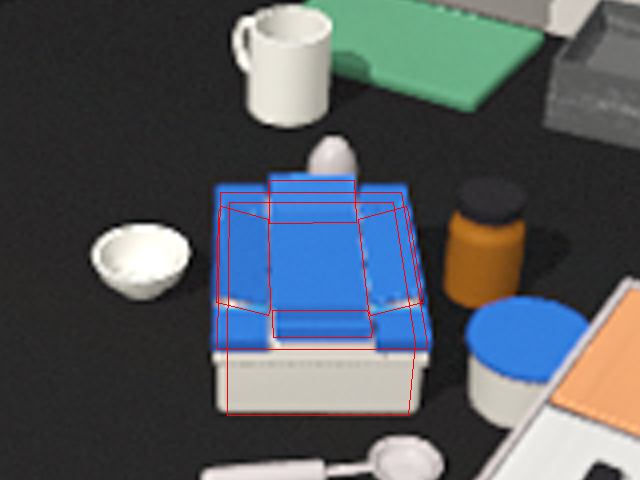

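View pics/side_fit.png

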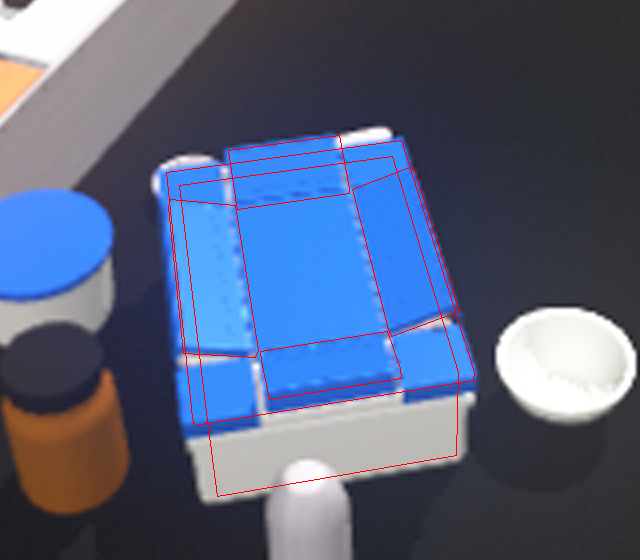

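The fit sits several mm off in the side view: the shaker cuts into the mask and my body is too narrow. I'll refit using only the blue lid pixels.

```bash
cat > lidfit.py <<'E'
from fit import *
from rig import imaging
cams={n:imaging.camera_params(n) for n in("scene","side")}
P=parts()
P[0]=box(-36.5,36.5,-61.5,61.5,70,76)
del P[1]
for sx in(1,-1):
    for sy in(1,-1): P.append(box(*sorted((sx*36,sx*75)),*sorted((sy*61,sy*100)),70,76))
def blue(n,f):
    im=cv2.resize(cv2.imread(f),None,fx=S,fy=S,interpolation=cv2.INTER_CUBIC)
    b,g,r=[im[...,i].astype(int) for i in range(3)]
    m=((b>90)&(b-r>60)).astype(np.uint8)
    k,l,st,_=cv2.connectedComponentsWithStats(m)
    near=np.zeros_like(m); near[(sil(cams[n],(.597,.139,.577),P))]=1
    best=max(range(1,k),key=lambda i:((l==i)&(near>0)).sum()); 
    m=((l==best)).astype(np.uint8)
    return cv2.morphologyEx(m,cv2.MORPH_CLOSE,np.ones((13,13)))>0
def fit(files,names=("scene","side"),x0=(.597,.139,.577)):
    M={n:blue(n,files[n]) for n in names}
    def cost(v):
        t=0
        for n in names:
            s=cv2.morphologyEx(sil(cams[n],v,P).astype(np.uint8),cv2.MORPH_CLOSE,np.ones((13,13)))>0
            t+=1-(M[n]&s).sum()/(M[n]|s).sum()
        return t
    x0=np.array(x0)
    return minimize(cost,x0,method="Nelder-Mead",options=dict(initial_simplex=[x0,x0+[.015,0,0],x0+[0,.015,0],x0+[0,0,.08]],xatol=1e-4,fatol=1e-5)),M
E
python3 - <<'E'
from lidfit import *
F={n:f"pics/{n}0.png" for n in cams}
for names in(("scene",),("side",),("scene","side")):
    r,M=fit(F,names); print(names,r.x,r.fun)
v=r.x; ims=[]
for n,(x,y,w,h) in {"scene":(230,130,100,100),"side":(180,190,100,100)}.items():
    im=cv2.resize(cv2.imread(f"pics/{n}0.png"),None,fx=S,fy=S,interpolation=cv2.INTER_CUBIC)
    for X in P:
        q=(proj(cams[n],place(X,*v))+.5)*S
        cv2.polylines(im,[cv2.convexHull(np.round(q).astype(np.int32))],True,(0,0,255),1)
    ims.append(im[y*S:(y+h)*S,x*S:(x+w)*S])
cv2.imwrite("pics/lidfit.png",np.hstack(ims))
E
```

```text
('scene',) [0.59610046 0.13639864 0.57515141] 0.10108877960030704
('side',) [0.59599362 0.14785223 0.58033357] 0.08922852016745297
('scene', 'side') [0.59488928 0.14518806 0.58140606] 0.20833216082861672
```

View pics/lidfit.png

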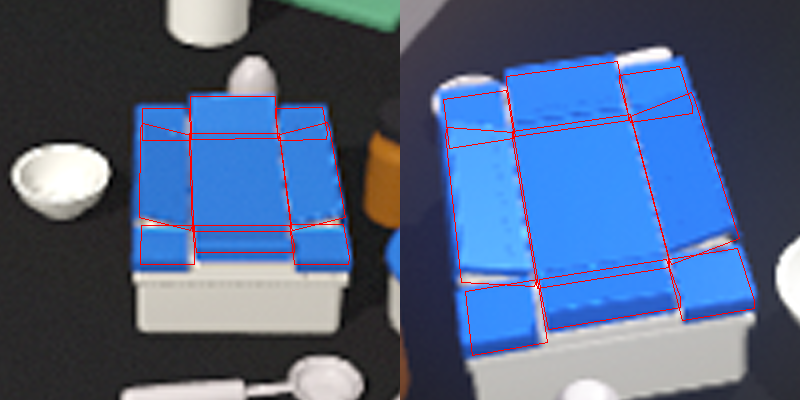

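Request:
arm_command(
  steps=[
    [[0,0,-0.06],[39,-42,9],255],
    [[0,0,-0.06],[39,-42,9],255],
    [[0,0,-0.06],[39,-42,9],255],
    [[0,0,-0.06],[39,-42,9],255],
    [[0,0,-0.06],[39,-42,9],255],
    [[0,0,-0.06],[39,-42,9],255],
    [[0,0,-0.06],[39,-42,9],255],
    [[0,0,-0.06],[39,-42,9],255],
    [[0,0,-0.07],[38,-40,9],255],
    [[0,0,0],[0,0,0],255],
  ],
)

```text
clock: 2.1
position: [0.5982, 0.1408, 0.3121]
ee_rot: [0.001, 0.478, 0.879, -0.0]
contact_force: [-0.7, 0.4, 0.2]
width: 0.0003
```

```bash
python3 - <<'E'
from rig import telemetry, imaging
import cv2,json
p=imaging.camera_params("wrist"); im=imaging.get_image("wrist"); cv2.imwrite("pics/wrist1.png",im)
s=telemetry.get_state(); print({k:s[k] for k in("clock","position","ee_rot","contact_force","width","qpos")}); print(p)
json.dump({k:v.tolist() for k,v in p.items()},open("w1.json","w"))
E
```

```text
{'clock': 2.15, 'position': array([0.59633269, 0.14268267, 0.31190041]), 'ee_rot': array([-2.97396264e-04,  4.76552509e-01,  8.79145959e-01, -1.27957077e-06]), 'contact_force': array([-0.07568373,  0.13213698, -0.43569747]), 'width': 3.189927020107085e-05, 'qpos': array([ 1.21220419e-01,  3.03861610e-01,  1.26895818e+00,  3.42516573e-04,
        1.56925915e+00, -4.56118237e-01])}
{'intrinsics': array([[297.31863964,   0.        , 257.66835007],
       [  0.        , 297.31863964, 186.74311004],
       [  0.        ,   0.        ,   1.        ]]), 'R': array([[ 0.83923068,  0.54377386,  0.0013585 ],
       [ 0.51697231, -0.79863634,  0.30809028],
       [ 0.16861639, -0.25785651, -0.95135615]]), 't': array([-0.57842259, -0.26071018,  0.39142678])}
```

View pics/wrist1.png

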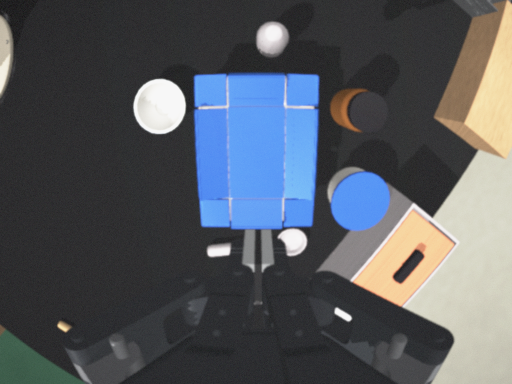

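The wrist picture shows the lid from above. The seams between panel, sections and corners cross near (227,107), (285,107), (231,198) and (288,198), and the fingers are over the lower end. I'll zoom in and locate those corners.

```bash
python3 - <<'E'
import cv2
im=cv2.imread("pics/wrist1.png")[65:240,180:340]
cv2.imwrite("pics/w1z.png",cv2.resize(im,None,fx=3.4,fy=3.4,interpolation=cv2.INTER_CUBIC))
E
```

```text
(no output)
```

View pics/w1z.png

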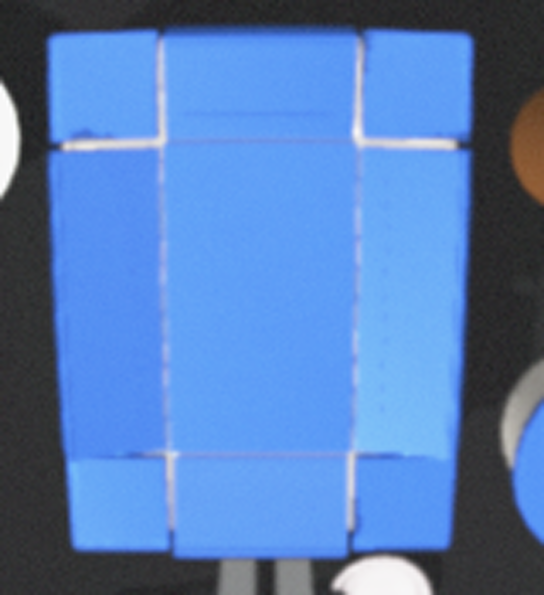

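```bash
cat > wf.py <<'E'
import numpy as np,json
from scipy.optimize import least_squares
def wproj(p,X):
    R,t,K=[np.array(p[k]) for k in("R","t","intrinsics")]
    c=X@R.T+t; th=np.arctan2(np.hypot(c[:,0],c[:,1]),c[:,2]); ph=np.arctan2(c[:,1],c[:,0])
    return np.c_[K[0,2]+K[0,0]*th*np.cos(ph),K[1,2]+K[1,1]*th*np.sin(ph)]
def place(X,x,y,th):
    c,s=np.cos(th),np.sin(th); return X@np.array([[c,-s,0],[s,c,0],[0,0,1]]).T+[x,y,0]
E
python3 - <<'E'
from wf import *
p=json.load(open("w1.json"))
X=np.array([[-37,62,76],[37,62,76],[-37,-62,76],[37,-62,76]])/1e3
uv=np.array([[227.5,106.5],[285.5,106.5],[231,198],[288,198]])
r=least_squares(lambda v:(wproj(p,place(X,*v))-uv).ravel(),[.596,.141,.577])
print(r.x, r.fun.round(1))
v=r.x
for n,q in dict(far=(65,0),left=(0,90),near=(-65,0),right=(0,-90),tubx=(1e3,0)).items():
    print(n,place(np.array([[*q,76]])/1e3,*v).round(4))
E
```

```text
[0.59703158 0.14295789 0.59876663] [-0.   0.1  0.8 -1.3  0.8  1.3 -1.6  0. ]
far [[0.6507 0.1796 0.076 ]]
left [[0.5463 0.2173 0.076 ]]
near [[0.5433 0.1063 0.076 ]]
right [[0.6478 0.0686 0.076 ]]
tubx [[1.4231 0.7066 0.076 ]]
```

```bash
python3 - <<'E'
from wf import *
p=json.load(open("w1.json"))
X=np.array([[-37,62,76],[37,62,76],[-37,-62,76],[37,-62,76]])/1e3
uv=np.array([[162,140],[357,140],[170,454],[353,453.]])/3.4+[180,65]
r=least_squares(lambda v:(wproj(p,place(X,*v))-uv).ravel(),[.596,.141,.577])
print(r.x, r.fun.round(1))
v=r.x
for n,q in dict(far=(65,0),left=(0,90),near=(-65,0),right=(0,-90)).items():
    print(n,place(np.array([[*q,76]])/1e3,*v).round(4))
E
```

```text
[0.59551751 0.14192123 0.57945892] [-0.7 -0.1  0.8 -0.4 -0.4  0.3  0.3  0.3]
far [[0.6499 0.1775 0.076 ]]
left [[0.5462 0.2172 0.076 ]]
near [[0.5411 0.1063 0.076 ]]
right [[0.6448 0.0666 0.076 ]]
```

Request:
arm_command(
  steps=[
    [[0,0,0],[-14,-9,-50],255],
    [[0,0,0],[-14,-9,-50],255],
    [[0,0,0],[-13,-9,-50],255],
    [[0,0,0],[-13,-10,-50],255],
    [[0,0,0],[0,0,-11],255],
    [[0,0,0],[0,0,0],255],
    [[0,0,0],[0,0,-8],255],
    [[0,0,0],[0,0,-4],255],
    [[0,0,0],[0,0,0],255],
  ],
)

```text
clock: 3.28
position: [0.5417, 0.1072, 0.0896]
ee_rot: [0.0, 0.475, 0.88, 0.0]
contact_force: [0.5, -0.2, -0.6]
width: 0.0002
```

Request:
arm_command(
  steps=[
    [[0,0,0],[0,0,-4],255],
    [[0,0,0],[0,0,-3],255],
    [[0,0,0],[0,0,-2],255],
    [[0,0,0],[0,0,0],255],
  ],
)

```text
clock: 3.78
position: [0.5414, 0.1071, 0.0801]
ee_rot: [-0.0, 0.475, 0.88, 0.0]
contact_force: [-0.3, -0.5, 0.3]
width: 0.0
```

Request:
arm_command(
  steps=[
    [[0,0,0],[0,0,-2],255],
    [[0,0,0],[0,0,-1],255],
    [[0,0,0],[0,0,0],255],
  ],
)

```text
clock: 4.15
position: [0.5413, 0.1071, 0.0771]
ee_rot: [-0.0, 0.475, 0.88, -0.0]
contact_force: [-0.6, 0.5, -0.2]
width: -0.0001
```

Request:
arm_command(
  steps=[
    [[0,0,0],[0,0,30],255],
    [[0,0,0],[0,0,60],255],
    [[0,0,0],[0,0,60],255],
    [[0,0,0],[13,9,60],255],
    [[0,0,0],[0,0,0],255],
  ],
)

```text
clock: 4.78
position: [0.5579, 0.1168, 0.2931]
ee_rot: [0.005, 0.475, 0.88, 0.004]
contact_force: [0.9, -0.1, -1.1]
width: 0.0004
```

```bash
cat > look.py <<'E'
import sys,cv2,json
from rig import telemetry, imaging
n=sys.argv[1]
p=imaging.camera_params("wrist"); im=imaging.get_image("wrist")
s=imaging.get_image("side")
json.dump({k:v.tolist() for k,v in p.items()},open(f"w{n}.json","w"))
a=cv2.resize(im[65:240,180:340],(400,437),interpolation=cv2.INTER_CUBIC)
b=cv2.resize(s[190:300,175:275],(397,437),interpolation=cv2.INTER_CUBIC)
cv2.imwrite(f"pics/look{n}.png",cv2.hconcat([a,b]))
st=telemetry.get_state(); print(st["clock"],st["position"],st["contact_force"])
E
python3 look.py 2
```

```text
4.875 [0.55420181 0.11611804 0.28746957] [-0.2086131   0.36003005 -0.48440553]
```

View pics/look2.png

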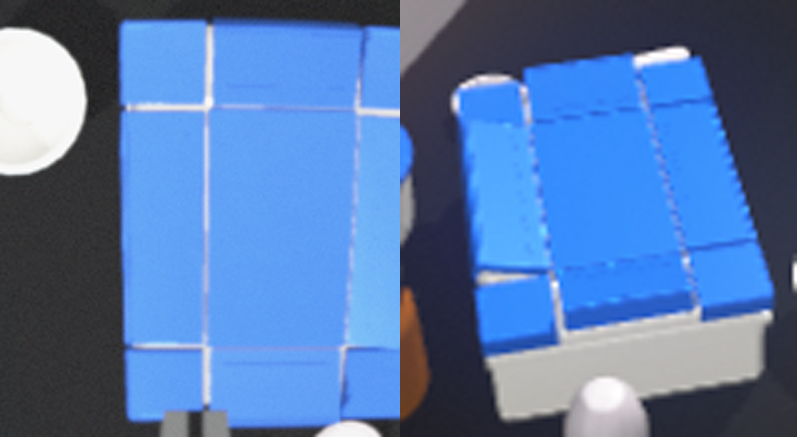

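The near section now lies flush, with no gaps at its ends in either view. The far one is next.

Request:
arm_command(
  steps=[
    [[0,0,0],[24,16,-30],255],
    [[0,0,0],[24,15,-30],255],
    [[0,0,0],[24,15,-30],255],
    [[0,0,0],[24,15,-30],255],
    [[0,0,0],[0,0,-60],255],
    [[0,0,0],[0,0,0],255],
    [[0,0,0],[0,0,-10],255],
    [[0,0,0],[0,0,-8],255],
    [[0,0,0],[0,0,-4],255],
    [[0,0,0],[0,0,0],255],
  ],
)

```text
clock: 6.12
position: [0.651, 0.1771, 0.087]
ee_rot: [0.001, 0.475, 0.88, 0.001]
contact_force: [-0.8, 0.3, 2.7]
width: 0.0001
```

Request:
arm_command(
  steps=[
    [[0,0,0],[0,0,-3],255],
    [[0,0,0],[0,0,-2],255],
    [[0,0,0],[0,0,-2],255],
    [[0,0,0],[0,0,0],255],
  ],
)

```text
clock: 6.62
position: [0.6494, 0.1767, 0.0775]
ee_rot: [-0.001, 0.475, 0.88, -0.001]
contact_force: [0.2, -0.7, -0.3]
width: -0.0001
```

Request:
arm_command(
  steps=[
    [[0,0,0],[0,0,50],255],
    [[0,0,0],[-2,-55,0],255],
    [[0,0,0],[-2,-55,0],255],
    [[0,0,0],[0,0,-20],255],
    [[0,0,0],[0,0,0],255],
    [[0,0,0],[0,0,-10],255],
    [[0,0,0],[0,0,-8],255],
    [[0,0,0],[0,0,-4],255],
    [[0,0,0],[0,0,0],255],
  ],
)

```text
clock: 7.75
position: [0.6461, 0.0677, 0.0867]
ee_rot: [-0.0, 0.475, 0.88, 0.0]
contact_force: [-2.0, 0.8, 5.1]
width: 0.0002
```

Request:
arm_command(
  steps=[
    [[0,0,0],[0,0,-3],255],
    [[0,0,0],[0,0,-3],255],
    [[0,0,0],[0,0,-2],255],
    [[0,0,0],[0,0,0],255],
  ],
)

```text
clock: 8.25
position: [0.6461, 0.0673, 0.0778]
ee_rot: [-0.0, 0.475, 0.88, 0.0]
contact_force: [0.9, 0.0, 0.5]
width: -0.0001
```

Request:
arm_command(
  steps=[
    [[0,0,0],[0,0,50],255],
    [[0,0,0],[-25,37,0],255],
    [[0,0,0],[-25,38,0],255],
    [[0,0,0],[-25,37,0],255],
    [[0,0,0],[-25,38,0],255],
    [[0,0,0],[0,0,-20],255],
    [[0,0,0],[0,0,0],255],
    [[0,0,0],[0,0,-10],255],
    [[0,0,0],[0,0,-8],255],
    [[0,0,0],[0,0,-4],255],
    [[0,0,0],[0,0,0],255],
  ],
)

```text
clock: 9.62
position: [0.5463, 0.2168, 0.0866]
ee_rot: [-0.0, 0.476, 0.88, -0.0]
contact_force: [-1.8, -0.3, 6.1]
width: -0.0002
```

Request:
arm_command(
  steps=[
    [[0,0,0],[0,0,-3],255],
    [[0,0,0],[0,0,-3],255],
    [[0,0,0],[0,0,-2],255],
    [[0,0,0],[0,0,0],255],
  ],
)

```text
clock: 10.12
position: [0.5464, 0.2168, 0.0779]
ee_rot: [0.0, 0.475, 0.88, -0.0]
contact_force: [-0.1, 0.0, -0.2]
width: -0.0001
```

Request:
arm_command(
  steps=[
    [[0,0,0],[0,0,60],255],
    [[0,0,0],[12,-18,60],255],
    [[0,0,0],[12,-18,60],255],
    [[0,0,0],[12,-18,50],255],
    [[0,0,0],[12,-18,0],255],
    [[0,0,0],[0,0,0],255],
    [[0,0,0],[0,0,0],255],
  ],
)

```text
clock: 11.0
position: [0.5927, 0.146, 0.3038]
ee_rot: [-0.002, 0.475, 0.88, -0.001]
contact_force: [0.5, 0.1, 0.1]
width: 0.0002
```

```bash
python3 look.py 3
```

```text
11.1 [0.59278421 0.14640431 0.30425554] [-0.03869902 -0.18809735  0.02153127]
```

View pics/look3.png

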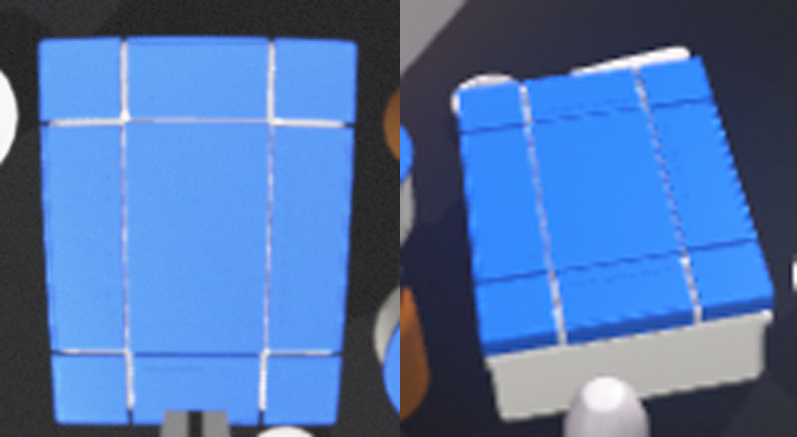

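All four sections lie flush in both views, the tub and the things around it haven't moved, and the hand is about 230 mm above the lid.

```bash
python3 -c "
from rig import manip; print(manip.sign_off())"
```

```text
the job is handed in; nothing more can be done
None
```

I pressed the four rim sections down one at a time with closed fingertips, in the order near, far, right, left. The job was handed in at about 11.1 s.

**Press checks:** Resistance built to between 2.7 and 6.1 N at the far, right and left sections, then dropped to about 0 N once each went over. At the near section I read no force at any of my stops, so I confirmed that one from the pictures only.

**Last checks:** The final wrist and side pictures show all four sections flush. By eye, the tub and the things around it have not visibly shifted, but I did not measure the tub's pose again afterwards. The hand was clear at z = 0.30 m with no contact force.

**Disagreements:**
- **Tub pose:** My first fits of the tub pose from the scene and side cameras differed by up to 11 mm. I used the wrist camera's seam corners instead, which fitted to within about 1 pixel.
- **Bystanders:** The network's scene-camera result for the shaker and its result for the spoon were wrong. I judged their places from the pictures.

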